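# Find the soft foot of the tyre compressor and shim it

### The arm

A 6-joint arm with a two-finger parallel gripper is mounted at the origin on the work surface. World frame = base frame: x ahead of the robot, y to its left, z up, the work surface at z = 0. Lengths are in m, angles in rad, forces in N, time in s.
With the tool pointing down it reaches from about 0.25 to 0.725 m from the base axis. Payload 4 kg.
Tool frame: the origin (TCP) lies at the very end of the fingers, on their centre line; the grasp point (between the pads) lies bot.grasp_offset behind it (bot.grasp_offset is the distance from the TCP to the grasp point, in m); z points along the fingers, y is the direction in which the jaws open and shut (so a half turn about z gives the same grasp; the last joint's range is limited). The gripper opens to 85 mm and grips with 20 to 120 N. Pads are 22 mm wide; open, the fingers measure 114 mm over their backs; the gripper's body (76 mm by 85 mm) begins 54 mm behind the grasp point. The pads swing forward as they close: fully open they stand 13 mm farther back than shut.
Start: joints at [-1.309, 0.241, 0.005, 1.335, 0, 1.571], TCP at [0.129, -0.483, 0.231] pointing down, gripper open.
Joint ranges: [-2.72, 2.72], [-1.05, 1.87], [-1.09, 1.28], [-1.99, 2.15], [-1.42, 1.44], [-3.14, 3.14]. Speed limits (rad/s): [2.79, 2.79, 3.14, 3.14, 3.14, 3.14].

### API

Orientations are given as a unit quaternion [x, y, z, w].
In Python, from workcell import bot gives the robot as it stands. The module is installed in compiled form; this text tells all that it offers.
- The arm moves only by the shell command python3 -m jog 'ROWS' [OPENING]. ROWS is JSON, a list that holds one entry, the list of rows, each a list of 6 numbers: the shift along the tool's x, y, z in m, then the turn, a rotation vector about the tool's x, y, z in degrees. In form: [[[dx, dy, dz, wx, wy, wz], ...]]. A call has 1 to 12 rows; each row shifts and turns the pose as measured when the row begins, along the tool's axes as they then stand; what a row does not reach is not made up. A row lasts 1/8 s, in which the tool goes at most 62.5 mm and 10.7 degrees, less where a joint would pass 70% of its speed; a pose out of reach is approached as far as the arm can. A call is refused whole if a number of a shift passes 0.0625 or a number of a turn 10.7, either way. A call with a gripper value outside its range is refused whole. OPENING is the finger opening in m, from 0 to 0.0854, set as the call begins (- or left out, the last holds). The fingers move at their own pace and stop on an object; the grip force is fixed at half the most. Time passes only in rows, so rows that do not move let the fingers close. It gives the time, the measured TCP pose, the force and the opening at its end, in the units of the state.
- bot.get_obs(): the state, without advancing time (a new reading comes with each control period).
- bot.camera(name): name is "side" or "top"; returns a dict with "pixels" (400x640x3 uint8, red, green, blue), "fx", "fy", "cx", "cy" (pixels), "k1" (the pictures are not rectified: a ray, as slopes to the right and down, at radius r is drawn at 1 + k1 r^2 times it, then the intrinsics apply), "rvec" (rotation vector, rad) and "tvec" (3), from world to camera coordinates, as OpenCV has them. Camera axes: x right, y down, z forward; pixel columns grow to the right and rows downward; lengths in m; the calibration is good to about 2 mm. A picture is of the moment at which its call begins. There is no depth.
- bot.job_done(): hands the job in, once; it reports no verdict.
The state is a dict: "clock": time; "joint_pos": joint angles; "joint_vel": joint speeds; "tau": joint torques, N m; "eef_pos": TCP position; "tool_rot": TCP orientation; "ft_force": force on the tool from outside, world axes, zero at the start; "ft_torque": the same for the moment, N m; "grip_width": finger opening in m.
Only numpy, scipy, OpenCV 4.12 (cv2) and the standard library are available. Lean on these libraries where they do the work, as an engineer would, in place of code of your own. Each camera call takes 0.05 s, during which the arm holds its last target. There are 200 camera calls.

### The job

The tyre compressor on the counter rocks on one of its four feet. Press down on the feet with the fingertips, one after another, to find the one that gives, then press that corner's raised shim paddle down until it lies fully flat, so that the compressor stands firm. Leave the other three paddles standing, do not lift or shift the compressor or disturb the things around it, and finish with the hand clear.

Things in the scene. Friction and masses are not known exactly. Their poses are not given: they have to be found in the camera images.
- mat: Black rubber counter mat, 340 x 290 x 3 mm, fixed flat on the counter under the compressor and its four shims; it never moves. Origin at the centre of its underside; x runs from the compressor's front (finned cylinder) to its rear (motor end), y to its left, z up.
- compressor: 12 V tyre compressor, about 3 kg, standing loose on four rubber pads over the mat's centre. Grey base plate 190 x 100 x 5 mm with four flat feet, 40 mm long (x), that stick out sideways to 106 mm from the centre line; finned cylinder at the front (-x), black motor behind; brass outlet on top reaches 103 mm above the mat. Origin at the centre of the plate's underside, 23 mm above the mat's top; axes as the mat's.
- foot_fl (a point): Point on the top face of the front left foot, 28 mm above the mat's top, where to press that corner. A firm foot does not go down. The one that rocks (it differs from run to run and looks like the others) begins to go down at about 2 N, stops 4.5 mm lower at about 5 N and comes back up when let go.
- foot_fr (a point): Point on the top face of the front right foot, 28 mm above the mat's top, where to press that corner. A firm foot does not go down. The one that rocks (it differs from run to run and looks like the others) begins to go down at about 2 N, stops 4.5 mm lower at about 5 N and comes back up when let go.
- foot_rl (a point): Point on the top face of the rear left foot, 28 mm above the mat's top, where to press that corner. A firm foot does not go down. The one that rocks (it differs from run to run and looks like the others) begins to go down at about 2 N, stops 4.5 mm lower at about 5 N and comes back up when let go.
- foot_rr (a point): Point on the top face of the rear right foot, 28 mm above the mat's top, where to press that corner. A firm foot does not go down. The one that rocks (it differs from run to run and looks like the others) begins to go down at about 2 N, stops 4.5 mm lower at about 5 N and comes back up when let go.
- paddle_fl (a point): Where the top face of the front left shim's paddle lies once pressed flat (a point fixed to the mat, 8 mm above its top, 45 mm in front of that foot's centre). Hinge: along the mat's y, 29 mm behind (+x of) this point, 2 mm lower. While the paddle stands, its tip is 46 mm above the mat's top, 4 mm in front of this point. Push straight down over this point, then go clear.
- paddle_fr (a point): Where the top face of the front right shim's paddle lies once pressed flat (a point fixed to the mat, 8 mm above its top, 45 mm in front of that foot's centre). Hinge: along the mat's y, 29 mm behind (+x of) this point, 2 mm lower. While the paddle stands, its tip is 46 mm above the mat's top, 4 mm in front of this point. Push straight down over this point, then go clear.
- paddle_rl (a point): Where the top face of the rear left shim's paddle lies once pressed flat (a point fixed to the mat, 8 mm above its top, 45 mm in front of that foot's centre). Hinge: along the mat's y, 29 mm behind (+x of) this point, 2 mm lower. While the paddle stands, its tip is 46 mm above the mat's top, 4 mm in front of this point. Push straight down over this point, then go clear.
- paddle_rr (a point): Where the top face of the rear right shim's paddle lies once pressed flat (a point fixed to the mat, 8 mm above its top, 45 mm in front of that foot's centre). Hinge: along the mat's y, 29 mm behind (+x of) this point, 2 mm lower. While the paddle stands, its tip is 46 mm above the mat's top, 4 mm in front of this point. Push straight down over this point, then go clear.
- shim_1 (a joint): Angle of one of the four shims, which corner's changes from run to run. A steel lever hinged under the front edge of a foot, its paddle (52 x 24 x 3 mm) slanting 50 deg up and forward (-x of the mat): 0 as it stands (start 0 to 0.08), 0.87 fully flat. Stiff hinge: 5 to 10 N on the paddle swing it down, and it stays. Flat, its nose carries the foot.
- shim_2 (a joint): Angle of one of the four shims, which corner's changes from run to run. A steel lever hinged under the front edge of a foot, its paddle (52 x 24 x 3 mm) slanting 50 deg up and forward (-x of the mat): 0 as it stands (start 0 to 0.08), 0.87 fully flat. Stiff hinge: 5 to 10 N on the paddle swing it down, and it stays. Flat, its nose carries the foot.
- shim_3 (a joint): Angle of one of the four shims, which corner's changes from run to run. A steel lever hinged under the front edge of a foot, its paddle (52 x 24 x 3 mm) slanting 50 deg up and forward (-x of the mat): 0 as it stands (start 0 to 0.08), 0.87 fully flat. Stiff hinge: 5 to 10 N on the paddle swing it down, and it stays. Flat, its nose carries the foot.
- shim_4 (a joint): Angle of one of the four shims, which corner's changes from run to run. A steel lever hinged under the front edge of a foot, its paddle (52 x 24 x 3 mm) slanting 50 deg up and forward (-x of the mat): 0 as it stands (start 0 to 0.08), 0.87 fully flat. Stiff hinge: 5 to 10 N on the paddle swing it down, and it stays. Flat, its nose carries the foot.
- give (a joint): How far the soft pad under the rocking foot is pressed down: 0 at rest, 0.0045 m at its stop. It does not tell which corner that is.
- mug: White mug, 76 mm across, 92 mm high, origin at the centre of its underside; bystander.
- wrench: Steel open-end wrench lying on the counter along its own x; bystander.
- carton: Small cardboard parts carton, 85 x 65 x 55 mm, origin at the centre of its underside; bystander.

How it is judged:
On the way, in this order (a step that is already met when the one before it is completed fails the run):
1. the rocking foot is pressed down with the fingers on the compressor (it gives by more than 2 mm) (value of joint give above 0.002 m and contact force between the fingers and compressor above 1 N), for 0.05 s.
2. that corner's shim paddle is pressed flat (value of joint shim_2 above 0.78 rad), for 0.1 s.
At the end, for the whole second after the job is handed in: The paddle at the corner that rocked lies flat (within 5 deg), the other three still stand (moved under 0.25 rad), the soft pad is up (under 1 mm down), the compressor is at rest, level (under 0.012 rad), within 12 mm of its start; mug, wrench and carton within 20 mm of theirs (value of joint shim_2 above 0.78 rad and value of joint each of shim_1, shim_3, shim_4 below 0.25 rad and value of joint give below 0.001 m and angle between compressor's own z axis and vertical below 0.012 rad and distance of compressor from where it was at the start of the episode below 0.012 m and linear speed of compressor below 0.01 m/s and distance of each of mug, wrench, carton from where it was at the start of the episode below 0.02 m); the robot touches nothing.
It fails at once if a paddle at a firm corner is pressed down (by more than 0.25 rad) (value of joint any of shim_1, shim_3, shim_4 above 0.25 rad).
It fails at once if the compressor is lifted, tipped or shifted (moved over 15 mm or tilted over 0.08 rad) (distance of compressor from where it was at the start of the episode above 0.015 m or angle between compressor's own z axis and vertical above 0.08 rad).
It fails at once if mug, wrench or carton is lifted or moved by more than 20 mm (distance of any of mug, wrench, carton from where it was at the start of the episode above 0.02 m).
It also fails if it takes over 67 s, if anything falls off the work surface, if the arm or the gripper's body presses on something with over 40 N, if the wrist force passes 120 N, or if a joint passes its speed limit or range.

## Working session

There is one attempt and no reset: what is moved stays moved. The work goes in short steps, Python scripts to look and compute and a shell command to move; the robot and the scene stay as the last step left them, time stands still between calls to the robot, and variables do not carry over. Pictures are saved under pics/ and viewed, on a budget of 10 in all, crops included, one or two more only if the job needs it, and the job is handed in when it is done.

```bash
mkdir -p pics; python3 - <<'E'
from workcell import bot
import cv2,numpy as np
for n in ("top","side"):
    c=bot.camera(n); cv2.imwrite(f"pics/{n}0.png",c["pixels"][:,:,::-1]); print(n,{k:np.round(v,4).tolist() for k,v in c.items() if k!="pixels"})
print(bot.get_obs(), bot.grasp_offset)
E
```

```text
top {'fx': 383.1084, 'fy': 383.1084, 'cx': 315.0543, 'cy': 203.5943, 'k1': -0.0941, 'rvec': [2.184, -2.1189, 0.1527], 'tvec': [0.0327, 0.5867, 0.8421]}
side {'fx': 513.4776, 'fy': 513.4776, 'cx': 317.7079, 'cy': 199.7271, 'k1': -0.0644, 'rvec': [2.255, -0.1261, 0.0315], 'tvec': [-0.575, 0.1059, 1.0081]}
{'clock': 0.1, 'joint_pos': array([-1.30902140e+00,  2.41343651e-01,  3.86662121e-03,  1.33518168e+00,
       -2.38864714e-05,  1.57082454e+00]), 'joint_vel': array([-0.00175868, -0.00118655,  0.0025441 ,  0.00033679,  0.000674  ,
        0.00163041]), 'tau': array([-3.92200000e-04, -3.73138475e+01,  2.53009897e+01,  1.08404865e-02,
       -1.25018400e-05,  2.00872023e-05]), 'eef_pos': array([ 0.12924717, -0.48243222,  0.23050189]), 'tool_rot': array([ 9.91447868e-01,  1.30500033e-01, -1.33387558e-04, -9.21665087e-04]), 'ft_force': array([ 0.20429753,  0.02757915, -0.45947047]), 'ft_torque': array([-0.00596725, -0.04817368, -0.00567745]), 'grip_width': 0.08544002794189236} 0.0187
```

View pics/top0.png

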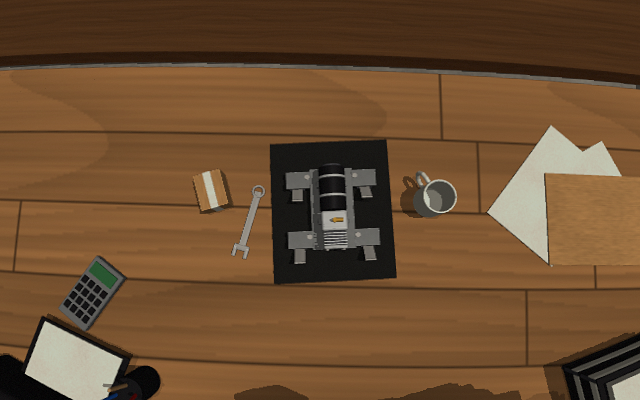

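View pics/side0.png

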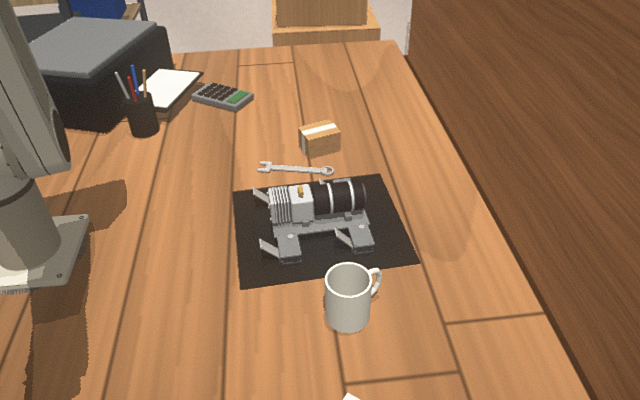

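The top view shows the mat with corners near (270,144), (387,140), (396,277) and (274,284). The finned front faces the robot (image bottom), with the feet at about (300,180), (363,177), (302,240) and (366,237) and the paddles below them. The side view shows the paddles standing toward the robot, with the mug at the near side.

```bash
cat > h.py <<'E'
from workcell import bot
import cv2,numpy as np
def K(c): return np.array([[c["fx"],0,c["cx"]],[0,c["fy"],c["cy"]],[0,0,1]]),np.array([c["k1"],0,0,0.])
def cast(c,px,z):
    k,d=K(c); n=cv2.undistortPoints(np.array(px,float).reshape(-1,1,2),k,d).reshape(-1,2)
    R=cv2.Rodrigues(np.array(c["rvec"],float))[0]; o=-R.T@np.array(c["tvec"],float)
    r=np.c_[n,np.ones(len(n))]@R; return o+r*((z-o[2])/r[:,2:])
def proj(c,P):
    k,d=K(c); return cv2.projectPoints(np.array(P,float).reshape(-1,3),np.array(c["rvec"],float),np.array(c["tvec"],float),k,d)[0].reshape(-1,2)
E
python3 - <<'E'
from h import *
c=bot.camera("top"); im=c["pixels"]
g=im.max(2).astype(int)
m=((g<45)).astype(np.uint8); m[:120]=0;m[300:]=0;m[:,:255]=0;m[:,410:]=0
cs=cv2.findContours(m,cv2.RETR_EXTERNAL,cv2.CHAIN_APPROX_NONE)[0]; k=max(cs,key=cv2.contourArea)
P=cast(c,k.reshape(-1,2),.003)[:,:2]
(ctr,sz,ang)=cv2.minAreaRect((P*1000).astype(np.float32)); print("mat",ctr,sz,ang,cv2.boxPoints((ctr,sz,ang)).tolist())
# grey feet: low saturation, bright, inside the mat
s=im.max(2).astype(int)-im.min(2); q=((s<25)&(g>60)).astype(np.uint8)
q[:150]=0;q[275:]=0;q[:,:275]=0;q[:,:][:,390:]=0
k2=max(cv2.findContours(q,cv2.RETR_EXTERNAL,cv2.CHAIN_APPROX_NONE)[0],key=cv2.contourArea).reshape(-1,2)
for z in (.031,): 
    hull=cv2.minAreaRect((cast(c,k2,z)[:,:2]*1000).astype(np.float32)); print("grey",hull)
crop=im[130:290,260:405,::-1]; cv2.imwrite("pics/crop1.png",cv2.resize(crop,None,fx=3.7,fy=3.7,interpolation=cv2.INTER_CUBIC))
E
```

```text
mat (576.7935791015625, 10.979217529296875) (338.48187255859375, 288.558349609375) 4.436666011810303 [[396.8987731933594, 141.73406982421875], [419.2207946777344, -145.9595947265625], [756.6883544921875, -119.775634765625], [734.3663330078125, 167.91802978515625]]
grey ((563.2280883789062, 9.138252258300781), (218.45956420898438, 211.7458953857422), 4.150819301605225)
```

View pics/crop1.png

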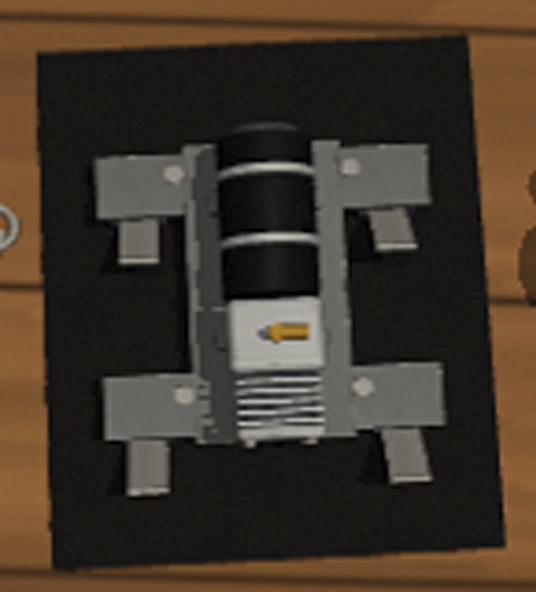

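Crop: the outer foot edges are at x≈95–105 and 430–443 (crop px), the paddle tips at about (138,263), (148,492), (410,480) and (397,248). Next I convert these to the mat frame and check the sizes.

```bash
python3 - <<'E'
from h import *
from scipy.spatial.transform import Rotation as Ro
c=bot.camera("top"); a=np.radians(4.437); o=np.array([.5768,.011]); R=np.array([[np.cos(a),-np.sin(a)],[np.sin(a),np.cos(a)]])
cr=lambda p:np.array(p)/3.7+[260-.36,130-.36]
def mm(n,p,z): print(n,np.round((cast(c,cr(p),z)[:,:2]-o)@R*1000).tolist())
mm("RL outer rear/front",[(95,158),(96,218)],.031);mm("RR",[(430,145),(431,203)],.031);mm("FL",[(103,378),(105,440)],.031);mm("FR",[(442,362),(443,425)],.031)
mm("tips rl",[(118,263),(158,263)],.049);mm("fl",[(128,494),(168,490)],.049);mm("fr",[(390,482),(430,478)],.049);mm("rr",[(378,250),(416,246)],.049)
mm("screws rl rr fl fr",[(174,174),(350,167),(184,396),(363,387)],.032)
# mug rim: by eye circle 413..456 x, 180..216 y
print("mug",cast(c,[(413,197),(457,197),(436,179),(436,216)],.092).round(3).tolist())
print("carton",cast(c,[(193,177),(230,206)],.055).round(3).tolist(),"wrench",cast(c,[(258,190),(240,252)],.005).round(3).tolist())
ob=bot.get_obs(); r=Ro.from_quat(ob["tool_rot"]); print(r.as_matrix().round(3).tolist())
E
```

```text
RL outer rear/front [[90.0, 105.0], [52.0, 106.0]]
RR [[89.0, -109.0], [51.0, -107.0]]
FL [[-50.0, 105.0], [-88.0, 105.0]]
FR [[-50.0, -107.0], [-89.0, -105.0]]
tips rl [[20.0, 92.0], [18.0, 67.0]]
fl [[-122.0, 92.0], [-121.0, 67.0]]
fr [[-122.0, -67.0], [-121.0, -92.0]]
rr [[20.0, -69.0], [22.0, -93.0]]
screws rl rr fl fr [[78.0, 55.0], [77.0, -57.0], [-63.0, 55.0], [-63.0, -56.0]]
mug [[0.599, -0.163, 0.092], [0.603, -0.262, 0.092], [0.641, -0.215, 0.092], [0.559, -0.214, 0.092]]
carton [[0.637, 0.334, 0.055], [0.572, 0.243, 0.055]] wrench [[0.619, 0.189, 0.005], [0.469, 0.224, 0.005]]
[[0.966, 0.259, -0.0], [0.259, -0.966, 0.001], [-0.0, -0.001, -1.0]]
```

The sizes agree: feet at ±(50…90) and ±106 mm, tips at −121/+20. So the feet are at mat (±70, ±85) and the paddle points at (−115 / 25, ±80). Now I move above the front right foot with the jaws shut.

```bash
python3 -m jog '[[[0,0,0,0,0,10.6],[0.04,-0.036,0,0,0,0],[0.0415,-0.0372,0,0,0,0],[0.0415,-0.0372,0,0,0,0],[0.0415,-0.0372,0,0,0,0],[0.0415,-0.0372,0,0,0,0],[0.0415,-0.0372,0,0,0,0],[0.0415,-0.0372,0,0,0,0],[0.0415,-0.0372,0,0,0,0],[0.0415,-0.0372,0,0,0,0],[0.03,-0.027,0,0,0,0],[0,0,0,0,0,0]]]' 0
cat > s.py <<'E'
from h import *
from scipy.spatial.transform import Rotation as Ro
ob=bot.get_obs(); a=np.radians(4.437); o=np.array([.5768,.011,0])
M=Ro.from_euler('z',a).as_matrix(); p=(ob["eef_pos"]-o)@M; r=Ro.from_quat(ob["tool_rot"]).as_matrix()
print("mat mm",(p*1000).round(1),"tool axes in mat",(M.T@r).round(3).tolist(),"F",ob["ft_force"].round(2),"w",round(ob["grip_width"],4),"t",ob["clock"])
T={k:np.array(v) for k,v in dict(fl=(-70,85),fr=(-70,-85),rl=(70,85),rr=(70,-85),pfl=(-115,80),pfr=(-115,-80),prl=(25,80),prr=(25,-80)).items()}
for k,v in T.items(): print(k,(r.T@M@np.r_[v-p[:2]*1000,0]).round(1).tolist(),end=' ')
print()
E
python3 s.py
```

```text
clock: 1.7
eef_pos: [0.517, -0.0839, 0.2287]
tool_rot: [0.999, 0.033, 0.0, -0.0]
ft_force: [-0.6, -1.0, -0.4]
grip_width: 0.0001
mat mm [-67.  -90.  228.7] tool axes in mat [[1.0, -0.011, 0.0], [-0.011, -1.0, 0.001], [0.0, -0.001, -1.0]] F [-0.62 -1.01 -0.35] w 0.0001 t 1.7
fl [-5.0, -175.0, 0.2] fr [-3.1, -5.0, 0.0] rl [135.0, -176.5, 0.2] rr [136.9, -6.5, 0.0] pfl [-49.9, -169.5, 0.1] pfr [-48.2, -9.5, -0.0] prl [90.1, -171.0, 0.2] prr [91.8, -11.0, 0.0]
```

```bash
python3 -m jog '[[[-0.003,-0.005,0.04,0,0,0],[0,0,0.05,0,0,0],[0,0,0.05,0,0,0],[0,0,0.035,0,0,0],[0,0,0.01,0,0,0],[0,0,0,0,0,0]]]'; python3 s.py
```

```text
clock: 2.45
eef_pos: [0.5123, -0.0823, 0.0405]
tool_rot: [1.0, 0.032, 0.001, 0.001]
ft_force: [0.2, -0.5, 0.0]
grip_width: 0.0001
mat mm [-71.5 -88.1  40.5] tool axes in mat [[1.0, -0.014, 0.002], [-0.014, -1.0, -0.001], [0.002, 0.001, -1.0]] F [ 0.16 -0.51  0.03] w 0.0001 t 2.45
fl [-1.0, -173.1, -0.2] fr [1.5, -3.1, -0.0] rl [139.0, -175.1, 0.0] rr [141.5, -5.1, 0.2] pfl [-45.9, -167.4, -0.3] pfr [-43.6, -7.4, -0.1] prl [94.1, -169.4, -0.1] prr [96.4, -9.4, 0.2]
```

```bash
python3 -m jog '[[[0,-0.003,0.005,0,0,0],[0,0,0.003,0,0,0],[0,0,0.001,0,0,0]]]'; python3 -m jog '[[[0,0,0.001,0,0,0]]]';python3 -m jog '[[[0,0,0.001,0,0,0]]]';python3 -m jog '[[[0,0,0.001,0,0,0]]]'
```

```text
clock: 2.82
eef_pos: [0.5152, -0.08, 0.0349]
tool_rot: [0.999, 0.031, 0.004, 0.001]
ft_force: [0.2, 0.1, -0.1]
grip_width: -0.0
clock: 2.95
eef_pos: [0.5156, -0.08, 0.0344]
tool_rot: [0.999, 0.031, 0.005, 0.001]
ft_force: [-0.3, 0.9, -0.5]
grip_width: -0.0
clock: 3.08
eef_pos: [0.5159, -0.08, 0.0336]
tool_rot: [0.999, 0.031, 0.005, 0.002]
ft_force: [-1.4, -0.2, 0.0]
grip_width: 0.0002
clock: 3.2
eef_pos: [0.516, -0.08, 0.0327]
tool_rot: [0.999, 0.031, 0.005, 0.002]
ft_force: [0.1, -0.3, -0.2]
grip_width: -0.0002
```

```bash
for i in 1 2 3; do python3 -m jog '[[[0,0,0.0015,0,0,0]]]' | grep -E 'eef|force'; done; python3 -m jog '[[[0,0,0.003,0,0,0]]]'| grep -E 'eef|force';python3 -m jog '[[[0,0,0.004,0,0,0]]]'| grep -E 'eef|force'
```

```text
eef_pos: [0.5161, -0.08, 0.0311]
ft_force: [-0.6, 0.3, 1.7]
eef_pos: [0.5161, -0.08, 0.0309]
ft_force: [-6.9, 1.5, 19.0]
eef_pos: [0.5161, -0.08, 0.031]
ft_force: [-5.6, 1.0, 13.0]
eef_pos: [0.5162, -0.08, 0.0309]
ft_force: [-9.5, 1.4, 30.1]
eef_pos: [0.5162, -0.08, 0.0308]
ft_force: [-12.3, 1.8, 35.9]
```

FR is firm: 36 N with no descent, contact at z = 0.031. Next, the rear right foot.

```bash
python3 -m jog '[[[0,0,-0.03,0,0,0],[0,0,-0.03,0,0,0],[0.045,0,0,0,0,0],[0.045,0,0,0,0,0],[0.045,0,0,0,0,0],[0,0,0,0,0,0]]]' >/dev/null; python3 s.py
```

```text
mat mm [ 69.3 -87.9  95.7] tool axes in mat [[1.0, -0.015, 0.015], [-0.015, -1.0, -0.005], [0.016, 0.005, -1.0]] F [-0.65  0.77 -0.17] w 0.0003 t 4.575
fl [-141.9, -170.7, -3.0] fr [-139.3, -0.7, -2.2] rl [-2.0, -172.9, -0.8] rr [0.6, -2.9, -0.0] pfl [-186.9, -165.0, -3.7] pfr [-184.4, -5.0, -2.9] prl [-46.9, -167.2, -1.5] prr [-44.4, -7.2, -0.7]
```

```bash
python3 -m jog '[[[0,-0.003,0.02,0.3,-0.9,-0.8],[0,0,0.025,0,0,0],[0,0,0.011,0,0,0],[0,0,0,0,0,0]]]' >/dev/null; python3 s.py;  for i in 1 2 3 4 5; do python3 -m jog '[[[0,0,0.0015,0,0,0]]]' | grep -E 'eef|force'; done
```

```text
mat mm [ 64.4 -84.1  34.1] tool axes in mat [[1.0, -0.0, -0.009], [-0.0, -1.0, 0.003], [-0.009, -0.003, -1.0]] F [ 0.37  0.5  -0.15] w 0.0002 t 5.075
fl [-134.4, -169.1, 1.7] fr [-134.3, 0.9, 1.3] rl [5.6, -169.1, 0.4] rr [5.6, 0.9, -0.1] pfl [-179.4, -164.1, 2.1] pfr [-179.3, -4.1, 1.7] prl [-39.4, -164.1, 0.8] prr [-39.4, -4.1, 0.4] 
eef_pos: [0.6474, -0.068, 0.0331]
ft_force: [-0.6, 1.7, -1.4]
eef_pos: [0.6477, -0.068, 0.0324]
ft_force: [-0.2, 0.6, -0.5]
eef_pos: [0.6482, -0.0681, 0.0316]
ft_force: [0.1, -0.8, 0.9]
eef_pos: [0.6484, -0.0682, 0.0308]
ft_force: [-2.2, 0.1, 4.3]
eef_pos: [0.6485, -0.0682, 0.0302]
ft_force: [-2.1, -0.3, 4.9]
```

```bash
for i in 1 2 3 4; do python3 -m jog '[[[0,0,0.002,0,0,0]]]' | grep -E 'eef|force'; done
```

```text
eef_pos: [0.6486, -0.0682, 0.0292]
ft_force: [-3.2, 0.4, 6.5]
eef_pos: [0.6486, -0.0682, 0.0283]
ft_force: [-3.7, 0.5, 7.6]
eef_pos: [0.6486, -0.0682, 0.0277]
ft_force: [-3.3, 0.2, 7.3]
eef_pos: [0.6486, -0.0682, 0.0272]
ft_force: [-3.7, 0.0, 11.2]
```

RR gives: it has gone down about 3.8 mm at 7–11 N, with the first movement at about 4 N. I push once more to find the stop, then lift.

```bash
python3 -m jog '[[[0,0,0.002,0,0,0],[0,0,0.002,0,0,0]]]' | grep -E 'eef|force'; python3 -m jog '[[[0,0,-0.01,0,0,0],[0,0,-0.03,0,0,0],[0,0,-0.015,0,0,0],[-0.02,0.004,0,0,0,0],[-0.02,0,0,0,0,0],[0,0,0,0,0,0]]]' >/dev/null; python3 s.py
```

```text
eef_pos: [0.6486, -0.0682, 0.0272]
ft_force: [-4.4, 1.5, 10.6]
mat mm [ 26.2 -88.8  84.4] tool axes in mat [[1.0, 0.0, 0.002], [0.0, -1.0, 0.0], [0.002, -0.0, -1.0]] F [-0.5   0.14  0.13] w 0.0003 t 7.2
fl [-96.1, -173.8, -0.1] fr [-96.2, -3.8, -0.2] rl [43.9, -173.8, 0.2] rr [43.8, -3.8, 0.1] pfl [-141.1, -168.8, -0.2] pfr [-141.2, -8.8, -0.3] prl [-1.1, -168.8, 0.1] prr [-1.2, -8.8, 0.0]
```

It stopped at 0.0272, about 4 mm down, so RR is the rocking corner. Next I centre over its paddle and press.

```bash
python3 -m jog '[[[-0.001,-0.009,0,0,0,0],[0,0,0.012,0,0,0],[0,0,0.012,0,0,0],[0,0,0,0,0,0]]]'|grep force; python3 s.py; for i in 1 2 3 4; do python3 -m jog '[[[0,0,0.006,0,0,0]]]' | grep -E 'eef|force'; done
```

```text
ft_force: [-0.2, 0.3, -0.3]
mat mm [ 26.7 -78.6  57.5] tool axes in mat [[1.0, 0.001, 0.002], [0.001, -1.0, 0.001], [0.002, -0.001, -1.0]] F [-0.17  0.28 -0.26] w -0.0001 t 7.7
fl [-96.4, -163.7, -0.1] fr [-96.7, 6.3, -0.2] rl [43.6, -163.5, 0.2] rr [43.3, 6.5, 0.1] pfl [-141.4, -158.8, -0.2] pfr [-141.7, 1.2, -0.3] prl [-1.4, -158.6, 0.1] prr [-1.7, 1.4, -0.0] 
eef_pos: [0.61, -0.0653, 0.0513]
ft_force: [1.2, 0.1, -0.2]
eef_pos: [0.6063, -0.0657, 0.0463]
ft_force: [-19.1, -0.8, 25.2]
eef_pos: [0.603, -0.066, 0.0413]
ft_force: [-6.6, -0.3, 9.5]
eef_pos: [0.6012, -0.0663, 0.0361]
ft_force: [-4.8, 1.5, 6.9]
```

```bash
for i in 1 2 3 4; do python3 -m jog '[[[0.003,0,0.006,0,0,0]]]' | grep -E 'eef|force'; done; python3 s.py
```

```text
eef_pos: [0.6039, -0.0663, 0.0308]
ft_force: [-0.3, -0.0, 3.9]
eef_pos: [0.6075, -0.0662, 0.0253]
ft_force: [-1.7, 0.5, 5.5]
eef_pos: [0.6108, -0.0662, 0.0195]
ft_force: [-2.2, 0.3, 5.0]
eef_pos: [0.6136, -0.0661, 0.0135]
ft_force: [-3.5, 0.3, 6.4]
mat mm [ 30.7 -79.7  13.5] tool axes in mat [[1.0, -0.001, -0.011], [-0.001, -1.0, -0.001], [-0.011, 0.001, -1.0]] F [-3.45  0.26  6.4 ] w -0.0001 t 8.7
fl [-100.9, -164.6, 1.0] fr [-100.7, 5.4, 1.1] rl [39.1, -164.7, -0.6] rr [39.3, 5.3, -0.4] pfl [-145.9, -159.6, 1.5] pfr [-145.7, 0.4, 1.6] prl [-5.9, -159.7, -0.1] prr [-5.7, 0.3, 0.1]
```

```bash
python3 -m jog '[[[-0.003,0,0.002,0,0,0]]]' | grep -E 'eef|force'; for i in 1 2 3; do python3 -m jog '[[[-0.002,0,0.004,0,0,0]]]' | grep -E 'eef|force'; done; python3 s.py
```

```text
eef_pos: [0.6132, -0.0662, 0.012]
ft_force: [3.9, 0.1, 5.4]
eef_pos: [0.6132, -0.0662, 0.0106]
ft_force: [-7.0, 2.0, 27.7]
eef_pos: [0.6132, -0.0663, 0.0106]
ft_force: [-6.6, 0.9, 27.3]
eef_pos: [0.6132, -0.0662, 0.0106]
ft_force: [-5.1, 0.8, 20.7]
mat mm [ 30.3 -79.8  10.6] tool axes in mat [[1.0, 0.0, 0.009], [0.0, -1.0, -0.002], [0.009, 0.002, -1.0]] F [-5.07  0.83 20.74] w 0.0 t 9.2
fl [-100.3, -164.8, -1.2] fr [-100.3, 5.2, -0.9] rl [39.7, -164.8, 0.1] rr [39.7, 5.2, 0.4] pfl [-145.3, -159.8, -1.6] pfr [-145.3, 0.2, -1.3] prl [-5.3, -159.8, -0.3] prr [-5.3, 0.2, -0.0]
```

It hit a hard stop at z = 0.0106 (flat is 0.011). I lift straight up, go clear and look.

```bash
python3 -m jog '[[[0,0,-0.02,0,0,0],[0,0,-0.04,0,0,0],[0,0,-0.05,0,0,0],[0,0,-0.05,0,0,0],[0,0,-0.05,0,0,0],[-0.05,0.03,0,0,0,0],[-0.05,0.03,0,0,0,0],[-0.05,0.03,0,0,0,0],[-0.05,0.03,0,0,0,0],[-0.05,0.03,0,0,0,0],[-0.04,0.03,0,0,0,0],[0,0,0,0,0,0]]]'; python3 -m jog '[[[0,0,0,0,0,0],[0,0,0,0,0,0]]]'; python3 - <<'E'
from h import *
a=bot.camera("top")["pixels"][130:290,170:470,::-1]; b=bot.camera("side")["pixels"][120:340,220:420,::-1]
r=cv2.resize
cv2.imwrite("pics/end.png",np.hstack([r(a,(470,250)),r(b,(300,330))[:250]*0+0]) if 0 else np.vstack([r(a,(525,280)),cv2.copyMakeBorder(r(b,(290,319)),0,0,0,235,0)]))
E
```

```text
clock: 10.7
eef_pos: [0.3276, -0.2734, 0.2198]
tool_rot: [0.999, 0.04, 0.002, 0.001]
ft_force: [0.1, -0.1, -0.7]
grip_width: -0.0001
clock: 10.95
eef_pos: [0.3283, -0.2728, 0.2192]
tool_rot: [0.999, 0.04, 0.002, 0.001]
ft_force: [-0.6, 0.8, 0.1]
grip_width: 0.0
```

View pics/end.png

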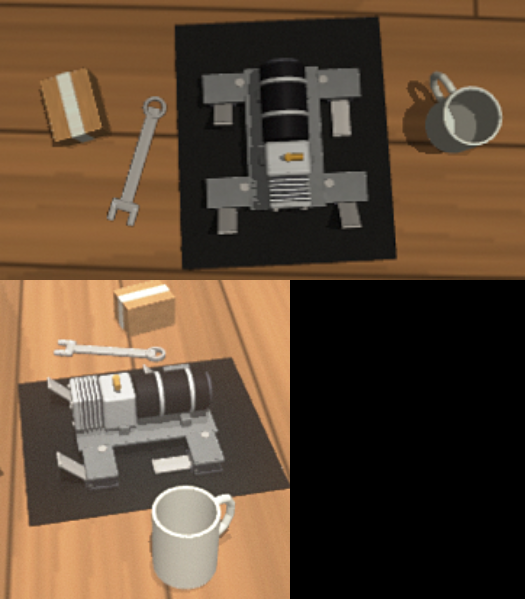

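The rear right paddle lies flat (top view at about (341,117), side view at (170,464)). The other three still stand, and the compressor, mug, wrench and carton look undisturbed. The hand is clear, so I hand in.

```bash
python3 - <<'E'
from h import *
c=bot.camera("top"); im=c["pixels"]; i0=cv2.imread("pics/top0.png")[:,:,::-1]
print("screw px shift (phase corr, front left foot):",cv2.phaseCorrelate(*[np.float64(cv2.cvtColor(np.ascontiguousarray(x[228:252,284:320]),cv2.COLOR_RGB2GRAY)) for x in (i0,im)]))
bot.job_done()
E
```

```text
screw px shift (phase corr, front left foot): ((-0.055670666355826626, -0.041196437442373224), 0.9908243987981675)
the job is handed in; nothing more can be done
```

I found that the rear right foot was the one that rocked, pressed its shim paddle flat, and handed the job in at about 11 s of the 67 s allowed.

- **Finding the foot:** The front right foot did not go down at 36 N. The rear right foot went down about 4 mm and stopped at about 10 N. That is more force than the 5 N described, but it was the only foot I saw give. I did not press the two left feet, because the rocker was already found.
- **Pressing the paddle:** It went down to a hard stop at 10.6 mm height with 20–28 N on it, and flat should be 11 mm. The force briefly reached about 32 N when the fingers first touched the paddle.
- **Last checks:** The final pictures show that paddle flat, the other three standing, and the mug, wrench and carton apparently where they were. The front left foot's image moved less than 0.1 pixel from the start. The hand is well clear.
- **Not checked:** I did not press the rear right foot again afterwards to confirm it is now firm. No check failed.

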